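# Set the corn husker's speed lever to its pointer

## Robot

A 6-joint arm with a two-finger parallel gripper is mounted at the origin on the work surface. World frame = base frame: x ahead of the robot, y to its left, z up, the work surface at z = 0. Lengths are in mm, angles in rad, forces in N, time in s.
With the tool pointing down it reaches from about 425 to 950 mm from the base axis. Payload 3.5 kg.
Tool frame: the origin (TCP) lies on the front face of the gripper's body, between the roots of the fingers; the fingertips stand 73 mm ahead of it and the grasp point (between the pads) lies 54 mm ahead of it; z points along the fingers, y is the line along which they close (so a half turn about z gives the same grasp; the last joint's range is limited). The gripper opens to 85 mm and grips with 20 to 120 N. Pads are 22 mm wide; open, the fingers measure 114 mm over their backs; the gripper's body (76 mm by 85 mm) begins 54 mm behind the grasp point. The pads swing forward as they close: fully open they stand 13 mm farther back than shut.
Start: joints at [-1.423, 0.286, 1.577, -0, 1.279, -0.15], TCP at [198.081, -645.268, 303.925] pointing down, gripper open.
Joint ranges: [-2.77, 2.77], [-0.9, 2.22], [0.21, 2.48], [-1.53, 4.67], [0.24, 2.81], [-2.84, 2.84]. Speed limits (rad/s): [2.79, 2.79, 3.14, 3.14, 3.14, 3.14].

## Interface

Orientations are given as a 3x3 rotation matrix whose columns are the frame's x, y, z axes.
In Python, from rig import sense, vision, sign_off, trace, landmark_of gives the robot as it stands.
- The arm moves only by the tool play_rows, never from a script. Its arguments are lists of equal length, an entry for each row: "twist": the turn, a rotation vector about the world's x, y, z in degrees, a list of three; "linear": the shift along the world's x, y, z in m, a list of three; "grip": the gripper command: -1 is shut, 1 is fully open, values between are in proportion. A call has 1 to 5 rows; each row is the pose to reach, as a shift and turn from the pose commanded when the call began; what a row does not reach only later rows make up. A row lasts 1/8 s, in which the tool goes at most 62.5 mm and 10.7 degrees, less where a joint would pass 70% of its speed; a pose out of reach is approached as far as the arm can. A call with a gripper value outside its range is refused whole. The fingers move at their own pace and stop on an object; "squeeze" is the grip in N (left out, the last holds). Time passes only in rows, so rows that repeat a pose let the fingers close. It gives the time, the measured TCP pose, the force, the opening and the grip force at its end, in the units of the state.
- sense(): the state, without advancing time (a new reading comes with each control period).
- vision.camera(name): name is "scene" or "top" or "wrist"; returns the picture (384x512x3 uint8, red, green, blue); there is no depth.
- vision.camera_params(name): a dict with "vfov" (degrees; the focal length in pixels is half the picture's height over the tangent of half this angle, whatever the lens; pixels are square), "cx", "cy" (the principal point, pixels), "k1" (the pictures are not rectified: a ray, as slopes to the right and down, at radius r is drawn at 1 + k1 r^2 times it, then the intrinsics apply), "eye" and "rotation" of the camera in the world. Camera axes: x right, y down, z forward; pixel columns grow to the right and rows downward; lengths in mm; the calibration is good to about 2 mm. A picture is of the moment at which its call begins: read the wrist's pose just before it. camera_params takes no time and is no camera call; for the wrist camera it gives the pose at the moment of the call.
- sign_off(): hands the job in; it is judged then, once.
Trained networks look in the newest picture that a camera, given by its name, has taken for a name from the list of things; names that differ only in an ending like _2 or _b are one class to them, and where a whole thing is asked for, a point or a joint stands for the part that bears it (a point fixed in the world has none). Each returns a list of dicts, best first, with "confidence" (0 to 1); they miss things now and then, are a little off and sometimes report something else, mostly with a low value. They report only what shows in the picture. A call takes as long as a camera call. They do not tell look-alikes from the thing itself.
- trace(camera, name): "pixels" (384x512 bool, what is visible of it).
- landmark_of(camera, name): "point" ([x, y, z] in mm, in world coordinates, good to about 4 mm: a listed point, or the origin of a listed thing).
The state is a dict: "time": time; "qpos": joint angles; "joint_vel": joint speeds; "joint_torque": joint torques, N m; "tcp_pos": TCP position; "tool_rot": TCP orientation; "contact_force": force on the tool from outside, world axes, zero at the start; "wrist_torque": the same for the moment, N m; "opening": finger opening in mm; "gripper_force": force on a finger pad.
Only numpy, scipy, OpenCV 4.12 (cv2) and the standard library are available. Lean on these libraries where they do the work, as an engineer would, in place of code of your own. Each camera call takes 0.05 s, during which the arm holds its last target. There are 200 camera calls.

## Task

The next crate of corn is ready for the husker. Swing the husker's speed lever, the one with the yellow grip, until it is in line with the orange set pointer on its own stand, then let go of it. Leave the orange pointer where it is set, and leave the conveyor lever with the blue grip alone.

Things in the scene. Friction and masses are not known exactly. Their poses are not given: they have to be found in the camera images.
- husk_grip (a point): Centre of the yellow grip of the husker's lever: a knob 34 mm in diameter, 30 mm wide along the hinge axis, flat ends, on a steel stem 10 mm thick. Turns with the lever: z runs along the stem, outward from the hinge; y is the hinge axis, level. The hinge lies 130 mm back along -z, 75 mm above the table. About 2 to 3 N at the grip move the lever; it stays where it is left.
- husk_pointer_top (a point): Top of the orange set pointer on the same stand: two tabs, 7 mm thick, 14 mm proud of a white drum (radius 65 mm, 64 mm wide, about the hinge), one on either side of the stem's 16 mm slot. Site midway between them, 79 mm from the same hinge; y as the lever's; z points outward from the hinge: the wanted lever direction, different each run. Stiff; not to be moved.
- husk_lever (a joint): Angle of the yellow lever in rad: 0 upright, positive (about its +y) leaning along the stand's +x, roughly away from the robot, negative towards it; stops at -0.85 and 0.85. It starts leaning towards the robot; the pointer stands beyond upright. The grey stand (foot 170 x 100 mm, hinge above its centre) is fixed, yawed up to 0.4.
- belt_grip (a point): Centre of the blue grip of the conveyor lever, a bystander: an identical stand, lever and orange pointer, but with a blue grip. The two stands change places from run to run, one left and one right, at least 250 mm apart.
Mind the look-alikes: they are no part of the job. Leave any green or red look-alike of the part that bears husk_grip alone.

How it is judged (in metres and radians):
At the end, for the whole second after the job is handed in: The yellow lever points along its orange pointer to within 0.2 rad (about 11 degrees, 26 mm at the grip) and is at rest (angle between the z axis of husk_grip and the z axis of husk_pointer_top, either way round below 0.2 rad and velocity of joint husk_lever between -0.05 and 0.05 rad/s); the robot touches nothing.
It fails at once if the orange pointer is shifted (more than 10 mm) (distance of husk_pointer_top from where it was at the start of the episode above 0.01 m).
It fails at once if the blue lever is moved (its grip more than 20 mm) (distance of belt_grip from where it was at the start of the episode above 0.02 m).
It also fails if it takes over 32 s, if anything falls off the work surface, if the arm or the gripper's body presses on something with over 40 N, if the wrist force passes 120 N, or if a joint passes its speed limit or range.

## Working session

There is one attempt and no reset: what is moved stays moved. The work goes in short steps, Python scripts to look and compute and a tool call to move; the robot and the scene stay as the last step left them, time stands still between calls to the robot, and variables do not carry over. Pictures are saved under pics/ and viewed, at most 10 in all, crops included, and the job is handed in when it is done.

Besides the shell and the picture viewer there is one more tool, called after "Emit:" as name(argument=value, ...), one argument or row to a line, values as JSON. play_rows: Moves the arm, as the interface text tells. Its arguments: {"type":"object","properties":{"twist":{"type":"array"},"linear":{"type":"array"},"grip":{"type":"array"},"squeeze":{"type":"number"}},"required":["twist","linear","grip"]}

```bash
mkdir -p pics
python3 - <<'E'
from rig import sense, vision, landmark_of
import cv2, numpy as np
ims=[]
for c in ("scene","top"):
    im=vision.camera(c); ims.append(im)
    for n in ("husk_grip","husk_pointer_top","belt_grip"):
        for d in landmark_of(c,n)[:4]: print(c,n,np.round(d["point"]),round(d["confidence"],2))
    p=vision.camera_params(c); print(c,np.round(p["eye"]),p["vfov"])
cv2.imwrite("pics/a.png",cv2.cvtColor(cv2.resize(np.vstack(ims),(0,0),fx=.78,fy=.78),cv2.COLOR_RGB2BGR))
s=sense();print(s["time"],s["tool_rot"],s["opening"])
E
```

```text
scene husk_grip [ 514. -191.  185.] 0.97
scene husk_grip [ 343. -137.  204.] 0.76
scene husk_grip [ 523. -375.  207.] 0.65
scene husk_grip [251. 224. 203.] 0.59
scene husk_pointer_top [261. 224. 152.] 0.63
scene husk_pointer_top [ 594. -180.  156.] 0.62
scene husk_pointer_top [ 520. -375.  151.] 0.62
scene husk_pointer_top [ 340. -138.  150.] 0.45
scene belt_grip [583. 215. 190.] 0.73
scene [1100. -170.  672.] 55.705116133904056
top husk_grip [ 516. -195.  188.] 0.87
top husk_grip [ 338. -139.  204.] 0.79
top husk_grip [252. 221. 203.] 0.75
top husk_grip [ 517. -374.  206.] 0.6
top husk_pointer_top [ 341. -138.  156.] 0.59
top husk_pointer_top [258. 227. 154.] 0.59
top husk_pointer_top [ 520. -375.  151.] 0.55
top husk_pointer_top [ 588. -182.  155.] 0.39
top belt_grip [585. 214. 191.] 0.61
top [373. -84. 907.] 56.23645769837818
0.4 [[ 9.55994120e-01  2.93385814e-01 -7.69995439e-05]
 [ 2.93385824e-01 -9.55994088e-01  2.47414873e-04]
 [-1.02309504e-06 -2.59117738e-04 -9.99999966e-01]] 84.97614038511834
```

View pics/a.png

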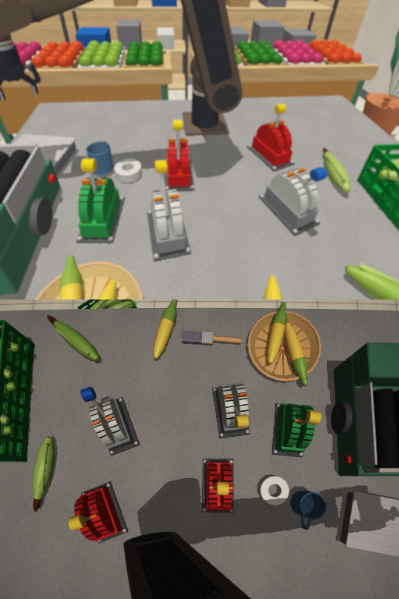

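```bash
cat > h.py <<'E'
import numpy as np, cv2
from rig import vision
def K(p):
    f=192/np.tan(np.radians(p["vfov"]/2)); return f,p["cx"],p["cy"]
def proj(p,X):
    f,cx,cy=K(p); c=(np.atleast_2d(X)-p["eye"])@np.array(p["rotation"]); s=c[:,:2]/c[:,2:]
    s=s*(1+p["k1"]*(s**2).sum(1,keepdims=True)); return s*f+[cx,cy]
def ray(p,uv):
    f,cx,cy=K(p); d=(np.array(uv,float)-[cx,cy])/f; s=d.copy()
    for _ in range(20): s=d/(1+p["k1"]*(s**2).sum())
    v=np.array(p["rotation"])@np.r_[s,1]; return np.array(p["eye"]),v
def atz(p,uv,z):
    e,v=ray(p,uv); return e+v*(z-e[2])/v[2]
def crop(c,X,h,k,name):
    p=vision.camera_params(c); im=vision.camera(c); u,v=proj(p,X)[0].astype(int)
    x0,y0=max(u-h,0),max(v-h,0); i=cv2.cvtColor(im,cv2.COLOR_RGB2BGR)[y0:v+h,x0:u+h]
    cv2.imwrite(name,cv2.resize(i,(0,0),fx=k,fy=k,interpolation=cv2.INTER_CUBIC)); print(c,x0,y0,k)
    return i
E
python3 - <<'E'
from h import *
a=[crop(c,[570,-185,100],45,6,"pics/_%s.png"%c) for c in("top","scene")]
cv2.imwrite("pics/b.png",cv2.resize(np.hstack(a),(800,400),interpolation=cv2.INTER_CUBIC))
E
```

```text
top 256 93 6
scene 165 216 6
```

View pics/b.png

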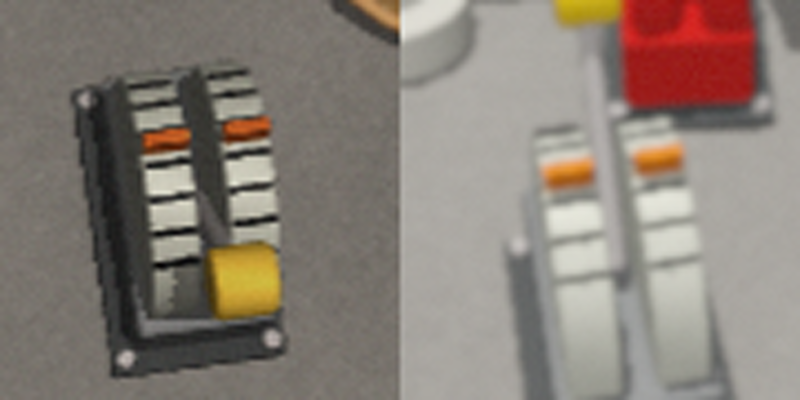

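Run:
```python
from h import *
from scipy.optimize import least_squares
T=vision.camera_params("top");S=vision.camera_params("scene");k=90/400
t=lambda u,v:(256+u*k,93+v*k); s=lambda u,v:(165+(u-400)*k,216+v*k)
def tri(a,b): return least_squares(lambda X:np.r_[proj(T,X)[0]-a,proj(S,X)[0]-b],[580,-185,150]).x
L=tri(t(167,139),s(569,173));R=tri(t(247,128),s(659,158));print("tabs",L,R,(L+R)/2)
d=L-R;print("yaw tabs",np.arctan2(-d[0],d[1]))
C=[atz(T,t(*c),8) for c in((75,92),(112,378),(285,350))];print("corners",np.round(C,1))
e=C[0]-C[1];print("yaw",np.arctan2(e[1],e[0]),np.linalg.norm(e),np.linalg.norm(C[2]-C[1]));c=(C[0]+C[2])/2;print("hinge",c)
# grip fits: yellow centre in top
for yaw in(np.arctan2(e[1],e[0]),):
    u=np.array([np.cos(yaw),np.sin(yaw),0]); 
    for n,P,r in(("tab",(L+R)/2,79),("grip",np.array([515,-193,187]),130)):
        q=P-np.r_[c[:2],75]; print(n,q@u,q[2],np.arctan2(q@u,q[2]),np.hypot(q@u,q[2]), q@[-u[1],u[0],0])
```

```text
tabs [ 590.62957661 -183.05129902  138.65659463] [ 594.29573923 -177.61190168  155.96466142] [ 592.46265792 -180.33160035  147.31062802]
yaw tabs 2.548529181647007
corners [[ 657.1 -123.5    8. ]
 [ 490.5 -143.7    8. ]
 [ 506.5 -242.3    8. ]]
yaw 0.120606334293907 167.84917331764254 99.90124866362153
hinge [ 581.80912487 -182.9047367     8.        ]
tab 10.885729113089377 72.31062802129503 0.1494192018768218 73.12541297768963 1.2726738737517838
grip -67.53841766446646 112.0 -0.5426382934811164 130.787758833233 -1.9838462929187632
```

Emit:
play_rows(
  twist=[
    [0,0,-2],
    [0,0,-4],
    [0,0,-6],
    [0,0,-8],
    [0,0,-10],
  ],
  linear=[
    [0.025,0.043,0.01],
    [0.05,0.087,0.02],
    [0.075,0.13,0.02],
    [0.1,0.174,0.02],
    [0.125,0.217,0.02],
  ],
  grip=[-1,-1,-1,-1,-1],
)

```text
time: 1.12
tcp_pos: [323.7, -426.8, 324.2]
tool_rot: [[0.993, 0.122, 0.0], [0.122, -0.993, -0.001], [0.0, 0.001, -1.0]]
contact_force: [0.5, 0.1, -0.3]
opening: -0.3
gripper_force: 0.0
```

Emit:
play_rows(
  twist=[
    [0,0,0],
    [0,0,0],
    [0,0,0],
    [0,0,0],
    [0,0,0],
  ],
  linear=[
    [0.026,0.046,0],
    [0.053,0.092,0],
    [0.079,0.138,0],
    [0.106,0.184,0],
    [0.132,0.23,0],
  ],
  grip=[-1,-1,-1,-1,-1],
)

```text
time: 1.75
tcp_pos: [455.7, -196.7, 324.4]
tool_rot: [[0.992, 0.123, 0.001], [0.123, -0.992, -0.001], [0.001, 0.001, -1.0]]
contact_force: [0.2, -0.5, -0.1]
opening: 0.2
gripper_force: 0.0
```

Emit:
play_rows(
  twist=[
    [0,0,0],
    [0,0,0],
    [0,0,0],
    [0,0,0],
    [0,0,0],
  ],
  linear=[
    [0,0,-0.026],
    [0,0,-0.052],
    [0,0,-0.077],
    [0.01,0.001,-0.077],
    [0.02,0.002,-0.077],
  ],
  grip=[-1,-1,-1,-1,-1],
)

```text
time: 2.38
tcp_pos: [476.3, -196.6, 248.2]
tool_rot: [[0.992, 0.123, 0.002], [0.123, -0.992, -0.001], [0.002, 0.001, -1.0]]
contact_force: [0.3, 0.1, 0.6]
opening: 0.1
gripper_force: 0.0
```

Emit:
play_rows(
  twist=[
    [0,0,0],
    [0,0,0],
    [0,0,0],
    [0,0,0],
    [0,0,0],
  ],
  linear=[
    [0.012,0.001,0],
    [0.024,0.003,0],
    [0.036,0.004,0],
    [0.048,0.006,0],
    [0.06,0.007,0],
  ],
  grip=[-1,-1,-1,-1,-1],
)

```text
time: 3.0
tcp_pos: [536.0, -189.3, 247.7]
tool_rot: [[0.992, 0.123, 0.0], [0.123, -0.992, -0.0], [0.0, 0.0, -1.0]]
contact_force: [-3.9, -0.4, 2.3]
opening: -0.3
gripper_force: 1.7
```

Run:
```python
from h import *
a=[crop(c,[570,-185,100],45,6,"pics/_%s.png"%c) for c in("top","scene")]
cv2.imwrite("pics/c.png",cv2.resize(np.hstack(a),(800,400),interpolation=cv2.INTER_CUBIC))
from rig import landmark_of
for c in("top","scene"):
    for d in landmark_of(c,"husk_grip")[:4]: print(c,np.round(d["point"]),d["confidence"])
```

```text
top 256 93 6
scene 165 216 6
top [252. 223. 207.] 0.83
top [ 518. -371.  206.] 0.59
scene [ 568. -185.  201.] 0.92
scene [ 518. -377.  202.] 0.79
scene [ 343. -136.  204.] 0.69
scene [254. 223. 204.] 0.6
```

View pics/c.png

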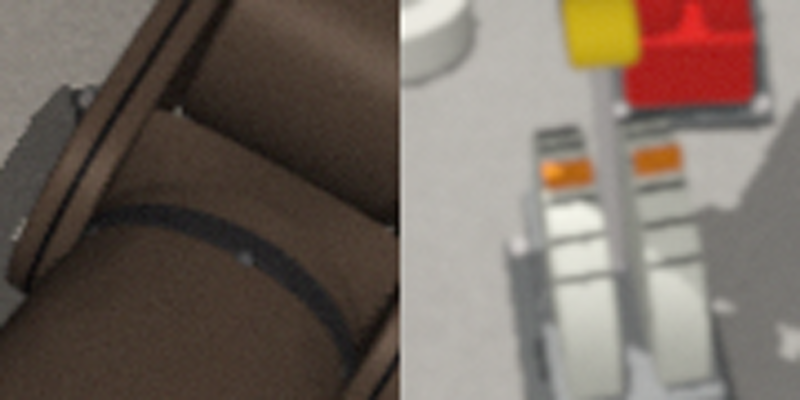

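Emit:
play_rows(
  twist=[
    [0,0,0],
    [0,0,0],
    [0,0,0],
    [0,0,0],
    [0,0,0],
  ],
  linear=[
    [0.008,0.001,0],
    [0.016,0.002,0],
    [0.024,0.003,0],
    [0.031,0.004,0],
    [0.031,0.004,0],
  ],
  grip=[-1,-1,-1,-1,-1],
)

```text
time: 3.82
tcp_pos: [566.9, -185.1, 246.7]
tool_rot: [[0.992, 0.123, 0.001], [0.123, -0.992, 0.0], [0.001, 0.0, -1.0]]
contact_force: [-0.1, 0.4, -0.5]
opening: -0.3
gripper_force: 0.0
```

Emit:
play_rows(
  twist=[
    [0,0,0],
    [0,0,0],
    [0,0,0],
    [0,0,0],
    [0,0,0],
  ],
  linear=[
    [-0.03,-0.004,0],
    [-0.07,-0.009,0],
    [-0.11,-0.014,0.02],
    [-0.11,-0.06,0.08],
    [-0.11,-0.12,0.08],
  ],
  grip=[-1,-1,-1,-1,-1],
)

```text
time: 4.45
tcp_pos: [456.9, -299.6, 330.1]
tool_rot: [[0.992, 0.125, 0.007], [0.125, -0.992, -0.005], [0.006, 0.006, -1.0]]
contact_force: [1.7, -1.2, 0.2]
opening: -0.1
gripper_force: 0.0
```

Emit:
play_rows(
  twist=[
    [0,0,0],
    [0,0,0],
    [0,0,0],
    [0,0,0],
    [0,0,0],
  ],
  linear=[
    [-0.026,-0.046,0],
    [-0.053,-0.092,0],
    [-0.079,-0.138,0],
    [-0.1,-0.184,0],
    [-0.12,-0.23,0],
  ],
  grip=[-1,-1,-1,-1,-1],
)

```text
time: 5.08
tcp_pos: [335.4, -530.6, 325.8]
tool_rot: [[0.992, 0.122, 0.001], [0.122, -0.992, -0.001], [0.001, 0.001, -1.0]]
contact_force: [0.1, 0.4, -0.4]
opening: 0.1
gripper_force: 0.0
```

Run:
```python
from h import *
a=[crop(c,[570,-185,100],45,6,"pics/_%s.png"%c) for c in("top","scene")]
cv2.imwrite("pics/d.png",cv2.resize(np.hstack(a),(800,400),interpolation=cv2.INTER_CUBIC))
from rig import landmark_of
for c in("top","scene"):
  for n in ("husk_grip","husk_pointer_top"):
    for d in landmark_of(c,n)[:4]: print(c,n,np.round(d["point"]),d["confidence"])
```

```text
top 256 93 6
scene 165 216 6
top husk_grip [ 520. -372.  207.] 0.9
top husk_grip [255. 224. 201.] 0.88
top husk_grip [ 597. -180.  207.] 0.59
top husk_grip [ 339. -138.  208.] 0.59
top husk_pointer_top [ 521. -376.  150.] 0.54
top husk_pointer_top [ 593. -183.  154.] 0.43
top husk_pointer_top [257. 225. 154.] 0.4
scene husk_grip [ 521. -374.  205.] 0.83
scene husk_grip [ 597. -180.  205.] 0.74
scene husk_grip [ 343. -138.  205.] 0.56
scene husk_grip [255. 224. 206.] 0.48
scene husk_pointer_top [ 517. -374.  152.] 0.62
scene husk_pointer_top [ 593. -178.  151.] 0.58
scene husk_pointer_top [ 339. -138.  152.] 0.45
scene husk_pointer_top [259. 221. 155.] 0.42
```

View pics/d.png

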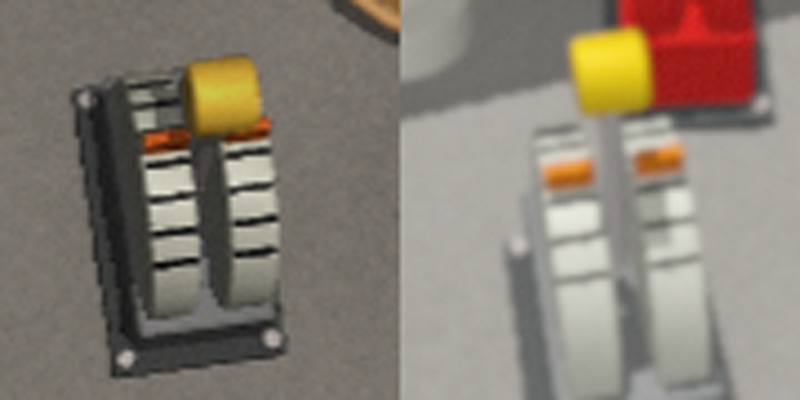

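The top view shows the knob at about (224,95), just past the tabs at (167,139) and (247,128), which have not moved. Lever and pointer angles measure about 0.12 and 0.14 rad, so they are in line. The arm is clear.

```bash
python3 -c "
from rig import sign_off
print(sign_off())"
```

```text
the job is handed in; nothing more can be done
None
```

I pushed the yellow lever into line with its orange pointer (about 0.12 against 0.14 rad by camera, tolerance 0.2), backed the arm clear and handed the job in; the pointer looks unmoved, the arm never went near the blue lever, and no verdict came back.

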